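# Lock the capsule frame in the filler with the over-centre clamp

## Robot

A 6-joint arm with a two-finger parallel gripper is mounted at the origin on the work surface. World frame = base frame: x ahead of the robot, y to its left, z up, the work surface at z = 0. Lengths are in m, angles in degrees, forces in N, time in s.
With the tool pointing down it reaches from about 0.35 to 0.95 m from the base axis. Payload 17.4 kg.
Tool frame: the origin (TCP) lies at the centre of the arm's flange, where the gripper is bolted on; the fingertips stand 186 mm ahead of it and the grasp point (between the pads) lies 167 mm ahead of it; z points along the fingers, y is the line along which they close (so a half turn about z gives the same grasp; the last joint's range is limited). The gripper opens to 93 mm and grips with 3 to 60 N. Pads are 15 mm wide; open, the fingers measure 128 mm over their backs; the gripper's body (75 mm by 188 mm) begins 65 mm behind the grasp point.
Start: joints at [66.188, 6.646, 82.598, -0, 90.757, -2.166], TCP at [0.249, 0.627, 0.405] pointing down, gripper open.
Joint ranges: [-162.19, 162.19], [-47.58, 125.68], [4.15, 143.07], [-65.23, 245.23], [0.69, 171.88], [-170.13, 170.13]. Speed limits (degrees/s): [108.29, 108.29, 127.2, 180, 180, 180].

## Interface

Orientations are given as a 3x3 rotation matrix whose columns are the frame's x, y, z axes.
In Python, from rig import * gives the robot as it stands. Calls block until the motion is done:
- move_pose(position, orientation): joint-space move of the TCP to a pose.
- servo_line(position, orientation=None, feed=0.15): straight line of the TCP; orientation=None keeps the orientation; feed is the mean speed in m/s.
- set_joints(angles): joint-space move.
- command_gripper(opening): finger opening in m; the grip force is fixed at half the most; returns when the fingers have stopped.
- wait(seconds).
- ik(position, orientation): joint angles nearest the present ones, or None.
- read_state(): the state.
- grab_frame(name): name is "scene" or "top" or "wrist"; returns a dict with "img" (384x512x3 uint8, red, green, blue), "K" (3x3 intrinsics, pixels), "eye" and "attitude" of the camera in the world; the wrist camera has in their place "T_tool_cam" (4x4, takes a point from camera to tool coordinates, whose origin is the TCP and whose axes are the flange's). Camera axes: x right, y up, looking along -z (the intrinsics and any distortion apply to the point x, -y, -z); pixel columns grow to the right and rows downward; lengths in m; the calibration is good to about 2 mm. A picture is of the moment at which its call begins: read the wrist's pose just before it. There is no depth.
A pose or a line that the arm cannot do raises MotionError and nothing moves.
- hand_in(): hands the job in; it is judged then, once.
Trained networks look in the newest picture that a camera, given by its name, has taken for a name from the list of things; names that differ only in an ending like _2 or _b are one class to them, and where a whole thing is asked for, a point or a joint stands for the part that bears it (a point fixed in the world has none). Each returns a list of dicts, best first, with "score" (0 to 1); they miss things now and then, are a little off and sometimes report something else, mostly with a low value. They report only what shows in the picture. A call takes as long as a camera call. They do not tell look-alikes from the thing itself.
- boxes_of(camera, target): "xyz" ([x, y, z] in m, in world coordinates, good to about 4 mm: the middle of the surface that is visible of it).
- landmark_of(camera, target): "xyz" ([x, y, z] in m, in world coordinates, good to about 4 mm: a listed point, or the origin of a listed thing).
The state is a dict: "time_s": time; "joint_positions": joint angles; "joint_velocities": joint speeds; "joint_efforts": joint torques, N m; "position": TCP position; "ee_rot": TCP orientation; "force": force on the tool from outside, world axes, zero at the start; "moment": the same for the moment, N m; "gripper_width": finger opening in m; "finger_force": force on a finger pad.
Only numpy, scipy, OpenCV 4.12 (cv2) and the standard library are available. Lean on these libraries where they do the work, as an engineer would, in place of code of your own. Each camera call takes 0.05 s, during which the arm holds its last target. There are 200 camera calls.

## Task

Push the loose capsule frame along the bed of the capsule filler until it is fully home against the back stop. Then push the red clamp lever over, past its dead point, until it snaps down into lock with the clamp foot on the frame. Only push with the fingers: do not lift the frame, and leave the bottles and other things on the bench where they stand.

Things in the scene. Friction and masses are not known exactly. Their poses are not given: they have to be found in the camera images.
- filler: Capsule filler: aluminium bed fixed to the bench, 290 x 116 x 20 mm high, dark side rails, grey toggle clamp. Origin: on the bench (z = 0) under where the frame's centre lies when home. +x: the way the frame is pushed and the lever is pushed over; z up. In its frame: bed x = -125 to 165 mm; rails' inner faces y = +-42 mm, up to z = 32 mm; clamp cheeks x = 80 to 120, y = +-24, up to z = 78 mm.
- bed_mouth (a point): Middle of the top edge of the bed's open end, at x = -125, z = 20 mm in the filler's frame; the frame is pushed from here. Loose bystanders up to 105 mm high stand beside the bed, their near edges at least 75 mm from its centre line; a spatula (under 30 mm high) lies across the line, 50 mm or more before the mouth.
- back_stop (a point): Top middle of the face of the back stop, a dark bar across the bed, at x = 50, y = 0, z = 38 mm in the filler's frame. The frame's +x face meets it when home.
- capsule_frame: Loose white and blue plate with rows of red and yellow capsule tops, 100 (x) x 80 (y) x 22 mm high, 0.2 to 0.42 kg, lying on the bed between the rails, 2 mm play each side. Origin: centre of its underside; axes as the filler's. It starts 35 to 60 mm short of home; home when its origin is at x = 0, z = 20 mm in the filler's frame. It slides at 1 to 5 N, pushed on its -x face.
- clamp_lever (a joint): Lever angle, rad: 0 open, at its stop (start; it stands up, leaning 0.2 rad from vertical towards the filler's -x); grows as it swings over to +x and down; 1.43 to 1.45 locked, at its stop (leaning 1.25 rad to +x). Over-centre spring: below the dead point at about 0.87 it is driven back to 0, beyond it snaps into lock by itself and stays. Takes up to 0.5 N m at the start (6 N at 90 mm), less later.
- lever_pin (a point): The pin on which the lever turns, along the filler's y; at x = 110, y = 0, z = 70 mm in the filler's frame.
- lever_knob (a point): Centre of the black ball knob (28 mm across) at the end of the clamp lever, 110 mm from the pin. From 45 to 100 mm from the pin the lever is a red round grip, 18 mm thick; below that a steel rod, 10 mm thick.
- clamp_foot (a point): Underside of the rubber foot (18 mm across) of the steel clamp arm, which is 16 mm wide, hinged at x = 88, z = 54 mm in the filler's frame and reaches towards -x. With the lever open the arm is raised, at most to z = 105 mm, clear of the frame; it comes down on the frame's steel strip as the lever goes over.
- amber_bottle: Small amber bottle, 44 mm across, 85 mm high, black cap; loose bystander, not to be moved. Origin: centre of its underside.
- clear_bottle: Clear glass bottle, 52 mm across, 105 mm high; loose bystander, not to be moved. Origin: centre of its underside.
- wide_jar: Wide glass jar, 76 mm across, 100 mm high, white lid; loose bystander, not to be moved. Origin: centre of its underside.
- mortar: White mortar, 110 mm across, 55 mm high, with its pestle leaning in it up to 93 mm; loose bystander, not to be moved. Origin: centre of its underside.
- brass_weight: Brass weight, 36 mm across, 50 mm high; loose bystander, not to be moved. Origin: centre of its underside.
- spatula: Spatula, 170 mm long, lying on the bench along its x; loose bystander, not to be moved. Origin: on its underside, near its middle.
Mind the look-alikes: they are no part of the job. Of the things that look like the capsule_frame, the largest one is meant.

How it is judged (in metres and radians):
On the way, in this order (a step that is already met when the one before it is completed fails the run):
1. the frame is home against the back stop (within 4 mm) while the lever is still open (below 0.7 rad) (x of capsule_frame in the frame of filler above -0.004 m and value of joint clamp_lever below 0.7 rad), for 0.2 s.
2. the lever has snapped into lock (above 1.38 rad) (value of joint clamp_lever above 1.38 rad), for 0.2 s.
At the end, for the whole second after the job is handed in: The frame lies flat on the bed, at rest, within 4 mm of home against the back stop, and the lever is locked (above 1.38 of 1.45 rad) (x of capsule_frame in the frame of filler above -0.004 m and value of joint clamp_lever above 1.38 rad and linear speed of capsule_frame below 0.02 m/s and z of capsule_frame in the frame of filler below 0.024 m and angle between the x axis of capsule_frame and the x axis of filler, either way round below 0.09 rad); the robot touches nothing.
It fails at once if the capsule frame is lifted (more than 8 mm off the bed) or tipped (more than 0.2 rad) (z of capsule_frame in the frame of filler above 0.028 m or angle between capsule_frame's own z axis and vertical above 0.2 rad).
It fails at once if a bystander is moved by more than 25 mm or tipped over (distance of any of amber_bottle, clear_bottle, wide_jar, mortar, brass_weight, spatula from where it was at the start of the episode above 0.025 m or angle between any of amber_bottle, clear_bottle, wide_jar, mortar, brass_weight, spatula's own z axis and vertical above 0.5 rad).
It also fails if it takes over 46 s, if anything falls off the work surface, if the arm or the gripper's body presses on something with over 40 N, if the wrist force passes 120 N, or if a joint passes its speed limit or range.

## Working session

There is one attempt and no reset: what is moved stays moved. The work goes in short steps, each a Python script; the robot and the scene stay as the last script left them, time stands still between calls to the robot, and variables do not carry over. Pictures are saved under pics/ and viewed, at most 10 in all, crops included, and the job is handed in when it is done.

```bash
mkdir -p pics; ls; python3 - <<'E'
from rig import *
import cv2,numpy as np
for c in ["scene","top"]:
    f=grab_frame(c); cv2.imwrite(f"pics/{c}0.png",f["img"][:,:,::-1])
    print(c,f["eye"].round(3) if hasattr(f["eye"],'round') else f["eye"])
    for t in ["filler","bed_mouth","back_stop","capsule_frame","lever_pin","lever_knob","clamp_foot","amber_bottle","clear_bottle","wide_jar","mortar","brass_weight","spatula"]:
        print(t,[(np.round(d["xyz"],3).tolist(),round(d["score"],2)) for d in landmark_of(c,t)[:3]])
print(read_state()["time_s"])
E
```

```text
pics
scene [ 0.914 -0.518  0.691]
filler [([0.52, -0.004, 0.003], 0.96)]
bed_mouth [([0.538, -0.126, 0.021], 0.86)]
back_stop [([0.508, 0.047, 0.039], 0.72), ([0.507, 0.084, 0.179], 0.65)]
capsule_frame [([0.541, 0.257, -0.003], 0.7), ([0.32, -0.169, 0.003], 0.67), ([0.521, -0.042, 0.016], 0.57)]
lever_pin [([0.5, 0.101, 0.07], 0.63), ([0.51, 0.046, 0.041], 0.37)]
lever_knob [([0.505, 0.084, 0.18], 0.67), ([0.426, -0.092, 0.004], 0.28)]
clamp_foot [([0.512, 0.02, 0.074], 0.52), ([0.426, -0.093, 0.003], 0.39)]
amber_bottle [([0.402, 0.028, 0.003], 0.58)]
clear_bottle [([0.692, -0.113, -0.003], 0.97)]
wide_jar [([0.679, 0.192, -0.003], 0.64)]
mortar [([0.687, 0.018, 0.001], 0.89)]
brass_weight [([0.424, -0.091, 0.001], 0.6)]
spatula [([0.574, -0.248, -0.003], 0.86), ([0.516, -0.004, 0.001], 0.23)]
top [ 0.417 -0.042  1.304]
filler [([0.517, -0.009, 0.002], 0.58)]
bed_mouth [([0.534, -0.134, 0.02], 0.71)]
back_stop [([0.508, 0.048, 0.034], 0.59)]
capsule_frame [([0.325, -0.17, -0.001], 0.79), ([0.543, 0.255, 0.0], 0.79), ([0.527, -0.045, 0.021], 0.61)]
lever_pin [([0.5, 0.105, 0.073], 0.57)]
lever_knob [([0.502, 0.084, 0.178], 0.41)]
clamp_foot [([0.515, 0.022, 0.076], 0.54)]
amber_bottle [([0.405, 0.024, 0.0], 0.64)]
clear_bottle [([0.694, -0.113, -0.002], 0.75)]
wide_jar [([0.67, 0.194, -0.002], 0.58)]
mortar [([0.685, 0.017, -0.001], 0.81), ([0.421, -0.092, -0.004], 0.35)]
brass_weight [([0.685, 0.019, -0.001], 0.59), ([0.422, -0.09, -0.003], 0.49)]
spatula [([0.579, -0.248, 0.0], 0.57), ([0.51, 0.046, 0.039], 0.38), ([0.523, -0.047, 0.021], 0.36)]
1.4
```

View pics/scene0.png

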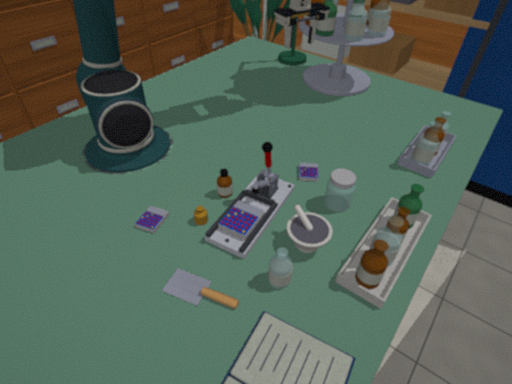

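View pics/top0.png

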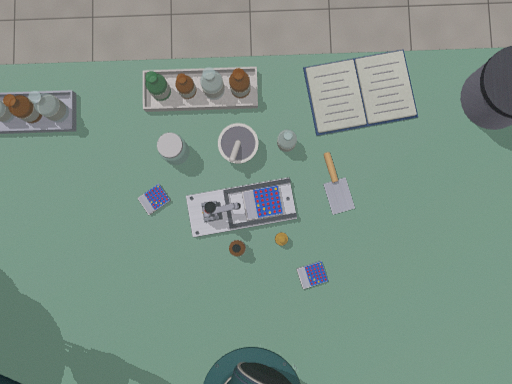

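The frame to push is the large one on the bed (scene px 240,220; top px 268,202). The two small ones at top px 155,198 and 313,275 are look-alikes. The bystanders are well clear of the bed, so next I'll fit the filler pose and push.

```bash
cat > h.py <<'E'
from rig import *
import numpy as np
from scipy.optimize import least_squares
# filler-frame x of points on the centre line and measured world xy (mean of both cameras)
P=[(0,(.5185,-.0065)),(-.125,(.536,-.130)),(.05,(.508,.0475)),(.110,(.500,.103)),(.0881,(.5035,.084))]
r=least_squares(lambda p:np.concatenate([np.array(w)-p[:2]-x*np.array([np.cos(p[2]),np.sin(p[2])]) for x,w in P]),[.52,0,1.7])
o,yaw=r.x[:2],r.x[2]
fx=np.array([np.cos(yaw),np.sin(yaw),0]); fy=np.array([-fx[1],fx[0],0]); dn=np.array([0,0,-1.])
def rot(s): return np.column_stack([np.cross(s*fy,dn),s*fy,dn])
def tcp(x,tipz,y=0): return np.array([o[0],o[1],0])+x*fx+y*fy+np.array([0,0,tipz+.186])
def fil(p): d=np.array(p)-np.array([o[0],o[1],.186]); return np.array([d@fx,d@fy,d[2]])
E
python3 - <<'E'
from h import *
print(o,np.degrees(yaw),r.fun.round(4))
for s in(1,-1): print(s,ik(tcp(-.13,.25),rot(s)), ik(tcp(.16,.13),rot(s)))
for n in [(.524,-.0435,.186)]: print("frame",fil(n))
E
```

```text
[ 0.51697138 -0.00472943] 98.8114729847005 [ 0.0015 -0.0018 -0.0001 -0.0017 -0.0013  0.0028 -0.0001 -0.001   0.
  0.0017]
1 [-1.65753246e+01 -8.98620423e+00  9.51209840e+01 -2.54444375e-14
  9.38652202e+01  1.54613202e+02] None
-1 [-1.65753246e+01 -8.98620423e+00  9.51209840e+01 -2.54444375e-14
  9.38652202e+01 -2.53867975e+01] [ 1.44659664e+01 -1.13779371e+01  1.08341979e+02 -2.54444375e-14
  8.30359582e+01  5.65449341e+00]
frame [-0.03938966 -0.00100664  0.        ]
```

```bash
python3 - <<'E'
from h import *
import cv2
R=rot(-1)
move_pose(tcp(-.132,.25),R)
command_gripper(.025)
servo_line(tcp(-.132,.08),R,feed=.2)
servo_line(tcp(-.132,.031),R,feed=.1)
s=read_state(); print(s["time_s"],s["gripper_width"],fil(s["position"]).round(4),np.round(s["force"],2))
f=grab_frame("scene"); cv2.imwrite("pics/s1.png",cv2.resize(f["img"][130:290,170:350,::-1],None,fx=3.5,fy=3.5))
E
```

```text
7.075 0.025550997506176544 [-1.321e-01 -1.000e-04  3.140e-02] [-0.61  0.39  0.94]
```

View pics/s1.png

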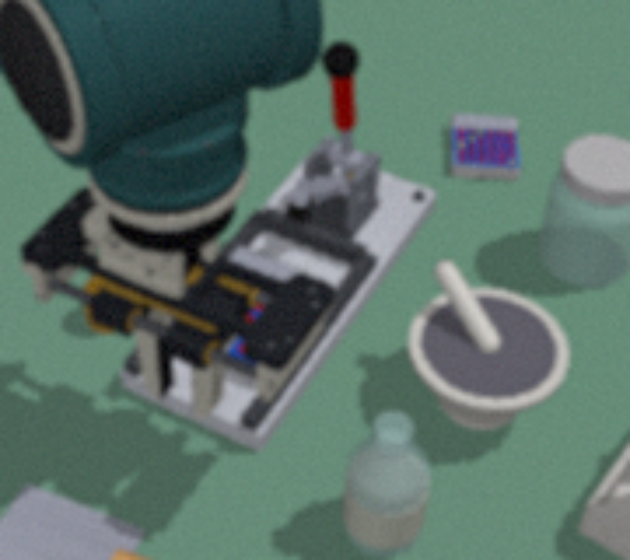

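The fingers are at the mouth, between the rails (px 150–205, 375). Now a guarded push.

```bash
python3 - <<'E'
from h import *
R=rot(-1)
def F(): s=read_state(); return np.array(s["force"])@fx
f0=F()
x=-.132
servo_line(tcp(-.105,.031),R,feed=.08); print("f",F()-f0)
x=-.105
while x<-.038:
    x+=.003 if x<-.066 else .0015
    servo_line(tcp(x,.031),R,feed=.04)
    f=F()-f0
    if x>-.075 or f<-1: print(round(x,4),round(f,2),end="; ")
    if f<-12: break
wait(.3)
s=read_state(); print("\n",s["time_s"],fil(s["position"]).round(4),(F()-f0).round(2),np.round(s["force"],1))
E
```

```text
f 0.8642104747283741
-0.075 0.38; -0.072 0.71; -0.069 0.69; -0.066 0.31; -0.0645 0.66; -0.063 -0.16; -0.0615 0.03; -0.06 -2.92; -0.0585 -14.68; 
 12.4083 [-0.0594  0.0002  0.031 ] -13.46 [ -2.1 -14.2  -0.3]
```

```bash
python3 - <<'E'
from h import *
import cv2
R=rot(-1)
servo_line(tcp(-.075,.031),R,feed=.1)
servo_line(tcp(-.11,.15),R,feed=.2)
s=read_state()
f=grab_frame("wrist"); cv2.imwrite("pics/w2.png",f["img"][:,:,::-1])
print([(fil(np.array(d["xyz"])+[0,0,.186]).round(4),round(d["score"],2)) for d in landmark_of("wrist","capsule_frame")])
print([(fil(np.array(d["xyz"])+[0,0,.186]).round(4),round(d["score"],2)) for d in landmark_of("wrist","back_stop")])
print(s["time_s"])
E
```

```text
[(array([-0.1414,  0.2166,  0.0017]), 0.83), (array([-0.0025, -0.0016,  0.0231]), 0.81)]
[]
13.4917
```

View pics/w2.png

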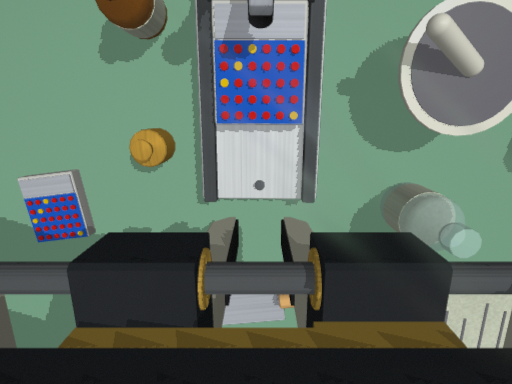

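The blue frame (px 215–305, rows 40–124) lies square between the rails. The hard 14 N stop matches home, so I'll go on to the lever with the fingers closed.

```bash
python3 - <<'E'
from h import *
import cv2
R=rot(-1)
command_gripper(0)
servo_line(tcp(.045,.145),R,feed=.2)
f0=np.array(read_state()["force"])
N=24
for i in range(1,N+1):
    t=i/N
    servo_line(tcp(.045+.125*t,.145-.015*t),R,feed=.08)
    s=read_state(); f=np.array(s["force"])-f0
    print(round(.045+.125*t,3),(f@fx).round(1),f[2].round(1),end="; ")
    if np.linalg.norm(f)>35: print("STOP");break
wait(.4)
s=read_state(); print(s["time_s"],fil(s["position"]).round(4))
f=grab_frame("scene"); cv2.imwrite("pics/s3.png",cv2.resize(f["img"][100:290,170:370,::-1],None,fx=3,fy=3))
E
```

```text
0.05 -0.2 -0.2; 0.055 -0.4 0.3; 0.061 -0.4 -0.3; 0.066 -4.6 -0.4; 0.071 -5.5 3.4; 0.076 -5.6 3.3; 0.081 -5.7 4.2; 0.087 -3.9 2.9; 0.092 -4.9 2.5; 0.097 -4.2 2.5; 0.102 -5.7 4.5; 0.107 -5.3 6.1; 0.113 -3.9 4.0; 0.118 -3.7 2.1; 0.123 -3.0 0.1; 0.128 -1.2 0.5; 0.134 -0.3 1.3; 0.139 0.5 -0.3; 0.144 -0.6 0.3; 0.149 -1.0 -0.5; 0.154 0.0 0.9; 0.16 0.1 -0.0; 0.165 -0.8 -0.1; 0.17 -0.1 0.9; 21.5667 [ 0.1699 -0.      0.13  ]
```

View pics/s3.png

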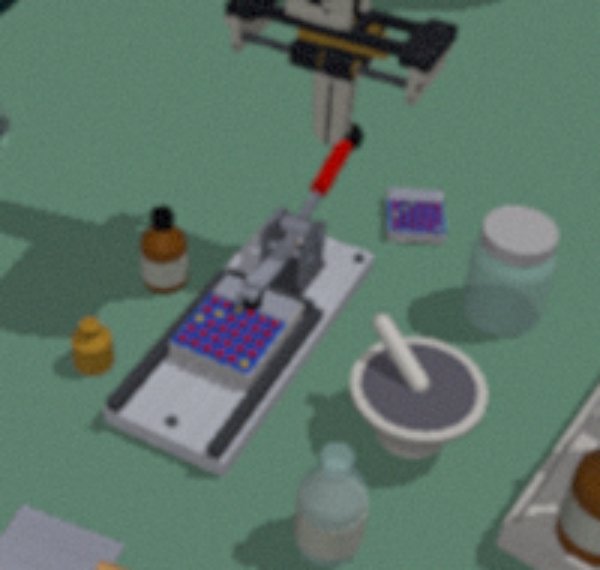

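The lever is over (knob at px 352,137) and the foot is down on the frame. I'll retreat and check before handing in.

```bash
python3 - <<'E'
from h import *
R=rot(-1)
servo_line(tcp(.13,.25),R,feed=.2); wait(.3)
for c in("scene","top"):
    grab_frame(c)
    for t in("lever_knob","capsule_frame"): print(c,t,[(fil(np.array(d["xyz"])+[0,0,.186]).round(3),round(d["score"],2)) for d in landmark_of(c,t)])
print(read_state()["time_s"])
E
```

```text
scene lever_knob [(array([0.022, 0.003, 0.044]), 0.65), (array([ 0.214, -0.006,  0.108]), 0.49)]
scene capsule_frame [(array([-0.135,  0.218,  0.004]), 0.92), (array([ 0.255, -0.064, -0.003]), 0.85), (array([-0.001, -0.002,  0.017]), 0.82)]
top lever_knob []
top capsule_frame [(array([-0.134,  0.213, -0.002]), 0.68), (array([-0.002, -0.001,  0.021]), 0.57)]
23.0
```

The knob is at (214, 108) mm, where (214, 105) is expected when locked, and the frame is within 2 mm of home.

```bash
python3 -c "
from rig import *
print(hand_in())"
```

```text
the job is handed in; nothing more can be done
None
```

I handed the job in at about 23 s: the frame measured within 2 mm of home against the back stop, the lever measured in its locked position with the foot on the frame, and no bystander was touched; the hand-in gave no verdict.

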